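Complete the shaker's box layer and key in the start

ROBOT

A 6-joint arm with a two-finger parallel gripper is mounted at the origin on the work surface. World frame = base frame: x ahead of the robot, y to its left, z up, the work surface at z = 0. Lengths are in m, angles in rad, forces in N, time in s.
With the tool pointing down it reaches from about 0.425 to 0.95 m from the base axis. Payload 3.5 kg.
Tool frame: the origin (TCP) lies at the very end of the fingers, on their centre line; the grasp point (between the pads) lies 19 mm behind it; z points along the fingers, y is the line along which they close (so a half turn about z gives the same grasp; the last joint's range is limited). The gripper opens to 85 mm and grips with 20 to 120 N. Pads are 22 mm wide; open, the fingers measure 114 mm over their backs; the gripper's body (76 mm by 85 mm) begins 54 mm behind the grasp point. The pads swing forward as they close: fully open they stand 13 mm farther back than shut.
Start: joints at [-0.15, 0.286, 1.577, -0, 1.279, -0.15], TCP at [0.675, 0, 0.231] pointing down, gripper open.
Joint ranges: [-2.77, 2.77], [-0.9, 2.22], [0.21, 2.48], [-1.53, 4.67], [0.24, 2.81], [-2.84, 2.84]. Speed limits (rad/s): [2.79, 2.79, 3.14, 3.14, 3.14, 3.14].

INTERFACE

Orientations are given as a unit quaternion [w, x, y, z].
In Python, from rig import * gives the robot as it stands.
- The arm moves only by the shell command python3 -m jog 'ROWS' [OPENING]. ROWS is a JSON object of lists of equal length, an entry for each row: "dp": the shift along the world's x, y, z each as a share of 0.15 m, from -1 to 1, a list of three; "delta_rot": the turn, a rotation vector about the world's x, y, z each as a share of 30 degrees, from -1 to 1, a list of three. A call has 1 to 10 rows; each row is the pose to reach, as a shift and turn from the pose commanded when the call began; what a row does not reach only later rows make up. A row lasts 1/8 s, in which the tool goes at most 62.5 mm and 10.7 degrees, less where a joint would pass 70% of its speed; a pose out of reach is approached as far as the arm can. A call with a number of a shift or a turn outside -1 to 1 is refused whole. A call with a gripper value outside its range is refused whole. OPENING is the closure, from 0 (fully open) to 1 (shut), set as the call begins (- or left out, the last holds). The fingers move at their own pace and stop on an object; the grip force is fixed at half the most. Time passes only in rows, so rows that repeat a pose let the fingers close. It gives the time, the measured TCP pose, the force, the opening and the grip force at its end, in the units of the state.
- observe(): the state, without advancing time (a new reading comes with each control period).
- capture(name): name is "scene" or "side" or "wrist"; returns (picture, depth): 420x560x3 uint8, blue, green, red; 420x560 float32, m along the optical axis (not along the pixel's ray), 0 where there is no reading.
- camera_model(name): a dict with "K" (3x3 intrinsics, pixels), "dist" ([k1, k2, p1, p2, k3] as OpenCV has them; the pictures are not rectified), "R" (3x3) and "t" (3): a world point X has camera coordinates R X + t. Camera axes: x right, y down, z forward; pixel columns grow to the right and rows downward; lengths in m; the calibration is good to about 2 mm. A picture is of the moment at which its call begins: read the wrist's pose just before it. camera_model takes no time and is no camera call; for the wrist camera it gives the pose at the moment of the call.
- job_done(): hands the job in; it is judged then, once.
Trained networks look in the newest picture that a camera, given by its name, has taken for a name from the list of things; names that differ only in an ending like _2 or _b are one class to them, and where a whole thing is asked for, a point or a joint stands for the part that bears it (a point fixed in the world has none). Each returns a list of dicts, best first, with "conf" (0 to 1); they miss things now and then, are a little off and sometimes report something else, mostly with a low value. They report only what shows in the picture. A call takes as long as a camera call. They do not tell look-alikes from the thing itself.
- cut_out(camera, name): "pixels" (420x560 bool, what is visible of it) and "box" ([centre column, centre row, width, height] in pixels, round what is visible of it).
- place_of(camera, name): "at" ([column, row] in pixels: a listed point, or the origin of a listed thing).
The state is a dict: "clock": time; "qpos": joint angles; "qvel": joint speeds; "tau": joint torques, N m; "position": TCP position; "ee_rot": TCP orientation; "contact_force": force on the tool from outside, world axes, zero at the start; "wrist_torque": the same for the moment, N m; "opening": finger opening in m; "gripper_force": force on a finger pad.
Only numpy, scipy, OpenCV 4.12 (cv2) and the standard library are available. Lean on these libraries where they do the work, as an engineer would, in place of code of your own. Each camera call takes 0.05 s, during which the arm holds its last target. There are 200 camera calls.

TASK

Complete the tight layer of sample boxes on the shaker: lift the loose box from the table and lower it, without dropping it, into the free strip of the platform, crosswise to the two boxes already there and flat inside the rim. Let go of it, then start the shaker at its console by pressing the round key, then the square key, then the long bar key, one at a time, each all the way down and let fully up again before the next. Never press the plus-shaped cancel key or any key before the box is in place, and leave the other two boxes and everything else on the bench where they are.

Things in the scene. Friction and masses are not known exactly. Their poses are not given: they have to be found in the camera images.
- box_loose: the loose box on the table: white lidded sample box, 150 (own x) x 73 (own y) mm, 45 mm to the top of the flat lid. A grip rib stands in the middle of the lid: 70 mm long along own x, 20 mm wide along own y, 28 mm tall (lid top at 45, rib top at 73 mm above the underside). Mass 0.25 to 0.5 kg. Origin at the centre of its underside, z up. 
- box_a: one of two boxes already on the shaker, the one nearer the robot; same size and build as box_loose, its long side along the shaker's y
- box_b: the other box already on the shaker, beside box_a; same size and build as box_a and parallel to it
- shaker: fixed platform shaker, white base, flat aluminium platform. Origin on the table under its centre. Platform floor 85 mm above the table, inside a rim 8 mm high and 8 mm thick; inside the rim it is 170 (own x) x 250 (own y) mm. Two boxes lie side by side at the +y end, from about y = -29 to +121 mm; the strip from y = -125 to -29 mm (96 mm wide) at the -y end is free
- free_strip (a point): point on the platform floor at the middle of the free strip (shaker x = 0, y = -77 mm); axes as the shaker's. The loose box belongs here with its long side along this x axis, either way round
- console: fixed grey control console, 90 (own x) x 280 (own y) mm, 40 mm tall; origin at the centre of its underside. Four key modules (black squares of 62 mm, 12 mm thick) stand in a row along its y, 66 mm apart, in an order that varies. The white keys rise 14 mm above the modules; their tops are 66 mm above the table
- key_round_top (a point): centre of the top face of the round key, 40 mm across; moves down with the key, z up
- key_round (a joint): travel of the round key in m: 0 up, 0.008 fully down; it springs back. It starts to move at about 1.5 N and is fully down at 5 N
- key_square_top (a point): centre of the top face of the square key, 38 x 38 mm; moves down with the key, z up
- key_square (a joint): travel of the square key in m: 0 up, 0.008 fully down; it springs back. It starts to move at about 1.5 N and is fully down at 5 N
- key_bar_top (a point): centre of the top face of the long bar key, 56 x 20 mm, its length along the console's x; moves down with the key, z up
- key_bar (a joint): travel of the bar key in m: 0 up, 0.008 fully down; it springs back. It starts to move at about 1.5 N and is fully down at 5 N
- key_plus_top (a point): centre of the top face of the plus-shaped cancel key, 46 mm across, arms 14 mm wide. Not to be pressed; moves down with the key, z up
- key_plus (a joint): travel of the plus key in m: 0 up, 0.008 fully down; it springs back. It starts to move at about 1.5 N and is fully down at 5 N
- tape_roll: bystander: roll of pale tape, a ring 90 mm across and 25 mm tall lying flat; origin at the centre of its underside. Leave it where it is
- beaker: bystander: glass beaker, 68 mm across the rim, 90 mm tall; origin at the centre of its underside. Leave it where it is
- amber_bottle: bystander: closed brown glass bottle, 72 mm across, 160 mm tall; origin at the centre of its underside. Leave it where it is
- buffer_bottle: bystander: clear plastic bottle with a screw cap, 70 mm across, 170 mm tall; origin at the centre of its underside. Leave it where it is
- jar: bystander: white lidded jar, 76 mm across, 95 mm tall; origin at the centre of its underside. Leave it where it is
- tube_rack: bystander: grey rack of capped tubes, 70 x 160 mm, about 76 mm tall; origin at the centre of its underside. Leave it where it is
There are look-alikes about, which are no part of the job. Leave any red or yellow look-alike of the box_a alone.

How it is judged:
By the outcome, as a careful person would: the job done as asked, in the order asked, and still so for the second after the job is handed in, with the robot touching nothing.
It also fails if it takes over 56 s, if anything falls off the work surface, if the arm or the gripper's body presses on something with over 40 N, if the wrist force passes 120 N, or if a joint passes its speed limit or range.

## Working session

There is one attempt and no reset: what is moved stays moved. The work goes in short steps, Python scripts to look and compute and a shell command to move; the robot and the scene stay as the last step left them, time stands still between calls to the robot, and variables do not carry over. Pictures are saved under pics/ and viewed, at most 10 in all, crops included, and the job is handed in when it is done.

```bash
mkdir -p pics; cat > h.py <<'E'
from rig import *
import numpy as np, cv2
def world(cam,u,v,z,m=None):
    m=m or camera_model(cam)
    p=cv2.undistortPoints(np.array([[[u,v]]],float),np.array(m["K"]),np.array(m["dist"]))[0,0]
    R=np.array(m["R"]);t=np.array(m["t"])
    d=R.T@np.array([p[0],p[1],1]);c=-R.T@t
    return c+d*(z-c[2])/d[2]
def cloud(cam,mask,depth,m=None):
    m=m or camera_model(cam)
    v,u=np.nonzero(mask&(depth>0))
    p=cv2.undistortPoints(np.stack([u,v],1)[:,None].astype(float),np.array(m["K"]),np.array(m["dist"]))[:,0]
    z=depth[v,u];X=np.c_[p*z[:,None],z]
    return (X-np.array(m["t"]))@np.array(m["R"])
E
python3 - <<'E'
from h import *
for c in ["scene","side"]:
    im,d=capture(c);cv2.imwrite(f"pics/{c}0.png",im);np.save(f"{c}0.npy",d)
    m=camera_model(c);print(c,np.round(-np.array(m["R"]).T@m["t"],2))
    for n in ["box_loose","shaker","free_strip","console","key_round_top","key_square_top","key_bar_top","key_plus_top"]:
        try: print(n,[(np.round(r["at"]).tolist(),round(r["conf"],2)) for r in place_of(c,n)][:5])
        except Exception as e: print(n,e)
s=observe();print(s["clock"],s["position"],s["ee_rot"],s["opening"])
E
```

```text
scene [ 1.36 -0.47  1.39]
box_loose [([237.0, 292.0], 0.57), ([326.0, 227.0], 0.2)]
shaker [([328.0, 231.0], 0.82)]
free_strip [([312.0, 224.0], 0.9)]
console [([209.0, 246.0], 0.89)]
key_round_top [([202.0, 243.0], 0.63), ([185.0, 252.0], 0.51)]
key_square_top [([231.0, 224.0], 0.41), ([164.0, 312.0], 0.32)]
key_bar_top [([186.0, 249.0], 0.63)]
key_plus_top [([216.0, 231.0], 0.46)]
side [ 0.01 -0.85  1.39]
box_loose [([372.0, 283.0], 0.65), ([387.0, 241.0], 0.6)]
shaker [([294.0, 195.0], 0.6), ([366.0, 224.0], 0.4)]
free_strip [([304.0, 194.0], 0.84)]
console [([311.0, 309.0], 0.78)]
key_round_top [([321.0, 302.0], 0.49)]
key_square_top [([291.0, 270.0], 0.52)]
key_bar_top [([331.0, 321.0], 0.62)]
key_plus_top [([301.0, 286.0], 0.7), ([322.0, 396.0], 0.68)]
0.9 [6.74975372e-01 6.58420125e-05 2.31334125e-01] [-6.92517468e-06  7.07085598e-01  7.07127963e-01  2.02091742e-06] 0.08556137180168097
```

View pics/scene0.png

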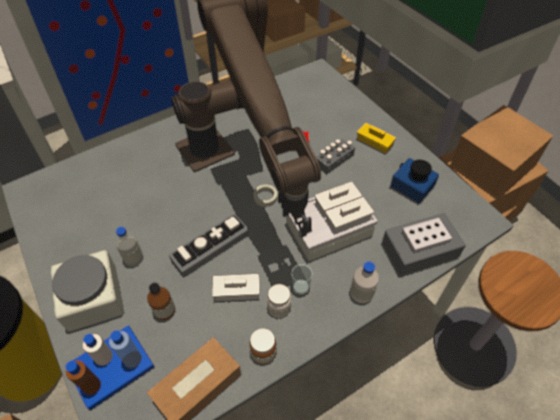

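View pics/side0.png

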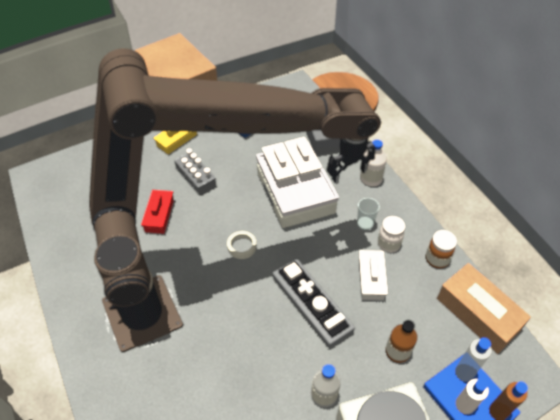

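The scene view shows three things that could be taken for the loose box: the white one at scene (236,288) / side (373,275), the red look-alike at side (158,210), and the yellow one at scene (376,137) / side (176,135). The boxes on the shaker are at scene (340,205). I choose the white one on the table and will check it in a crop. On the console in the side view, the keys from far to near are square (291,270), plus (305,287), round (320,303) and bar (333,321).

```bash
python3 - <<'E'
from h import *
def rect(P):
    r=cv2.minAreaRect((P[:,:2]*1000).astype(np.float32));return [np.round(x,1) for x in r]
for c in ["scene","side"]:
    im,d=capture(c)
    for n in ["box_loose","console","shaker","box_a"]:
        for r in cut_out(c,n)[:3]:
            P=cloud(c,r["pixels"],d)
            zs={"box_loose":(.037,.055),"box_a":(.12,.145),"console":(.034,.058),"shaker":(.075,.105)}[n]
            Q=P[(P[:,2]>zs[0])&(P[:,2]<zs[1])]
            print(c,n,round(r["conf"],2),np.round(r["box"]),len(P),len(Q),rect(Q) if len(Q)>10 else "", np.round(np.percentile(P[:,2],[5,50,95]),3))
    Z={"key_round_top":.066,"key_square_top":.066,"key_bar_top":.066,"key_plus_top":.066,"free_strip":.085,"box_loose":0,"console":0,"shaker":0}
    for n,z in Z.items():
        for r in place_of(c,n)[:2]: print(c,n,round(r["conf"],2),np.round(world(c,*r["at"],z)[:2],4))
a=cv2.imread("pics/side0.png")[215:355,250:430]
b=cv2.imread("pics/scene0.png")[200:320,150:320]
cv2.imwrite("pics/crop1.png",np.hstack([cv2.resize(a,(400,311)),cv2.resize(b,(400,311))]))
E
```

```text
scene box_loose 0.76 [238. 287.  46.  26.] 1130 761 [array([ 654.8, -207.2]), array([146.7,  76.8]), np.float64(60.8)] [0.014 0.045 0.073]
scene box_loose 0.34 [233. 224.  16.  10.] 118 14 [array([ 434.2, -111.1]), array([27.7, 48.1]), np.float64(84.1)] [0.051 0.064 0.072]
scene console 0.71 [207. 252.  78.  51.] 789 414 [array([ 487.9, -208.7]), array([285.2,  85. ]), np.float64(82.3)] [0.008 0.035 0.044]
scene console 0.7 [302. 280.  23.  30.] 467 129 [array([753.4, -18.7]), array([55.9, 63. ]), np.float64(49.1)] [0.007 0.054 0.09 ]
scene console 0.63 [233. 226.  19.  11.] 111 16 [array([ 445.1, -102.9]), array([46.1, 28.9]), np.float64(76.7)] [0.054 0.064 0.072]
scene shaker 0.9 [330. 227.  92.  62.] 2131 1236 [array([615.1, 196.9]), array([269.7, 187.5]), np.float64(82.0)] [0.017 0.081 0.094]
scene shaker 0.62 [161. 303.  28.  37.] 664 144 [array([ 610.9, -441.2]), array([64.8, 33.1]), np.float64(88.6)] [0.023 0.102 0.159]
scene shaker 0.59 [265. 197.  25.  20.] 303 0  [-0.002  0.019  0.028]
scene box_a 0.82 [350. 215.  48.  33.] 935 604 [array([661.8, 236.9]), array([151.3,  75.
[... 1343 characters left out ...]
 [303. 159.  38.  40.] 968 654 [array([658.5, 238.2]), array([157.7,  78. ]), np.float64(82.4)] [0.095 0.129 0.157]
side box_a 0.82 [281. 166.  36.  44.] 1024 667 [array([578.9, 248.1]), array([161.2,  74.1]), np.float64(82.5)] [0.092 0.129 0.157]
side box_a 0.66 [159. 212.  37.  46.] 1068 0  [0.006 0.043 0.071]
side key_round_top 0.55 [ 0.4504 -0.2424]
side key_round_top 0.55 [0.3178 0.3525]
side key_square_top 0.74 [ 0.4334 -0.1081]
side key_bar_top 0.48 [ 0.4555 -0.2991]
side key_plus_top 0.5 [ 0.4408 -0.1598]
side free_strip 0.62 [0.6051 0.1238]
side free_strip 0.5 [ 0.4432 -0.1814]
side box_loose 0.75 [ 0.654  -0.2022]
side console 0.59 [ 0.45   -0.2042]
side shaker 0.77 [0.6145 0.2064]
```

View pics/crop1.png

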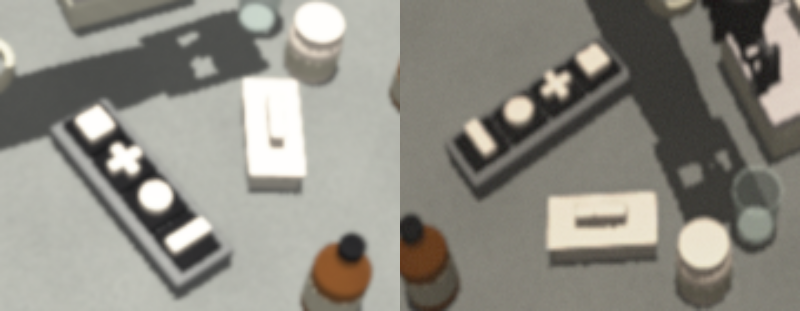

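The crop confirms it: the plain white box with the rib, clear of the jar and bottle, and the key order square, plus, round, bar. Estimates are box (0.653,-0.207) with its long axis at 60.8°, shaker (0.612,0.196) with yaw -7.7°, and strip (0.602,0.121). Going above the box for a wrist look.

```bash
python3 -m jog '{"dp":[[-0.1,-0.35,0],[-0.15,-0.7,0],[-0.15,-1,0],[-0.15,-1,0]],"delta_rot":[[0,0,-0.33],[0,0,-0.66],[0,0,-0.97],[0,0,-0.97]]}'
python3 -m jog '{"dp":[[0,-0.2,0],[0,-0.37,0],[0,-0.37,0],[0,-0.37,0]],"delta_rot":[[0,0,0],[0,0,0],[0,0,0],[0,0,0]]}'
cat > w.py <<'E'
from h import *
s=observe();print(np.round(s["position"],4),np.round(s["ee_rot"],4),round(s["clock"],2),"F",np.round(s["contact_force"],1))
m=camera_model("wrist");im,d=capture("wrist")
np.savez("w.npz",im=im,d=d,R=m["R"],t=m["t"]);cv2.imwrite("pics/w_last.png",im)
P=cloud("wrist",np.ones(d.shape,bool),d,m)
E
python3 - <<'E'
from w import *
for r in cut_out("wrist","box_loose")[:2]:
    Q=cloud("wrist",r["pixels"],d,m)
    for lo,hi in [(.04,.05),(.068,.078)]:
        q=Q[(Q[:,2]>lo)&(Q[:,2]<hi)]
        if len(q)>20: print(r["conf"],len(q),cv2.minAreaRect((q[:,:2]*1000).astype(np.float32)),np.median(q[:,2]))
cv2.imwrite("pics/w1.png",im)
E
```

```text
clock: 2.7
position: [0.6522, -0.1532, 0.2313]
ee_rot: [0.0, 0.863, 0.505, -0.0]
contact_force: [0.0, 1.2, 0.7]
opening: 0.0854
gripper_force: 0.0
clock: 3.2
position: [0.6525, -0.2047, 0.2312]
ee_rot: [-0.0, 0.862, 0.507, 0.0]
contact_force: [-0.1, -0.1, -0.2]
opening: 0.0855
gripper_force: 0.0
[ 0.6525 -0.2047  0.2312] [-4.00e-04  8.62e-01  5.07e-01  1.00e-04] 3.2 F [-0.1 -0.1 -0.2]
0.83 7811 ((652.6083984375, -206.0970001220703), (149.3604736328125, 73.03861236572266), 60.952369689941406) 0.046151153775695
0.83 1385 ((652.7633666992188, -205.90823364257812), (69.58448791503906, 19.370037078857422), 60.49834060668945) 0.07398124525643876
```

View pics/w1.png

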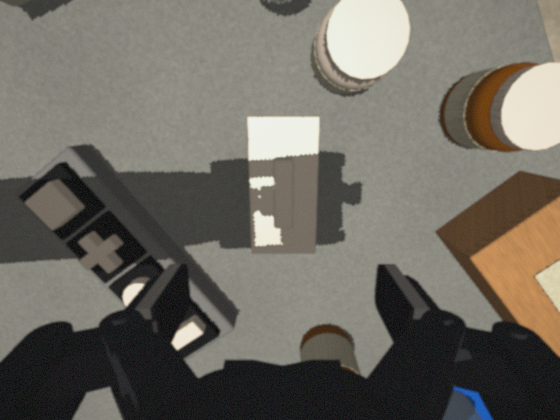

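The wrist view shows the loose box square under the gripper, its rib at about (285,195), at (0.6527,-0.206) and yaw 60.8°. The fingers are clear of the jar at (362,40). Descending and gripping.

```bash
python3 -m jog '{"dp":[[0,-0.01,-0.35],[0,-0.01,-0.7],[0,-0.01,-1],[0,-0.01,-1]],"delta_rot":[[0,0,0],[0,0,0],[0,0,0],[0,0,0]]}'
python3 -m jog '{"dp":[[0,0,-0.1],[0,0,-0.21],[0,0,-0.21],[0,0,-0.21]],"delta_rot":[[0,0,0],[0,0,0],[0,0,0],[0,0,0]]}'
python3 -m jog '{"dp":[[0,0,0],[0,0,0],[0,0,0],[0,0,0],[0,0,0],[0,0,0],[0,0,0],[0,0,0]],"delta_rot":[[0,0,0],[0,0,0],[0,0,0],[0,0,0],[0,0,0],[0,0,0],[0,0,0],[0,0,0]]}' 1
```

```text
clock: 3.8
position: [0.6493, -0.2045, 0.0761]
ee_rot: [-0.004, 0.862, 0.507, -0.003]
contact_force: [-0.3, -0.6, 0.3]
opening: 0.0856
gripper_force: 0.0
clock: 4.3
position: [0.6529, -0.2072, 0.0505]
ee_rot: [0.0, 0.862, 0.507, 0.0]
contact_force: [0.4, 1.1, 0.7]
opening: 0.0855
gripper_force: 0.0
clock: 5.3
position: [0.6528, -0.2071, 0.0502]
ee_rot: [0.0, 0.862, 0.507, 0.0]
contact_force: [-0.8, -0.5, 1.7]
opening: 0.0188
gripper_force: 63.1
```

```bash
python3 -m jog '{"dp":[[0,0,0.05],[0,0,0.2],[0,0,0.4],[0,0,0.6],[0,0,0.8],[0,0,0.95],[0,0,1],[0,0,1]],"delta_rot":[[0,0,0],[0,0,0],[0,0,0],[0,0,0],[0,0,0],[0,0,0],[0,0,0],[0,0,0]]}'
python3 -m jog '{"dp":[[0,0.05,0],[-0.02,0.15,0],[-0.04,0.28,0],[-0.06,0.42,0],[-0.08,0.56,0],[-0.1,0.68,0],[-0.11,0.74,0],[-0.11,0.74,0]],"delta_rot":[[0,0,-0.05],[0,0,-0.15],[0,0,-0.28],[0,0,-0.42],[0,0,-0.56],[0,0,-0.68],[0,0,-0.76],[0,0,-0.76]]}'
python3 -m jog '{"dp":[[0,0.05,0],[-0.02,0.15,0],[-0.04,0.28,0],[-0.06,0.42,0],[-0.08,0.56,0],[-0.1,0.68,0],[-0.11,0.74,0],[-0.11,0.74,0]],"delta_rot":[[0,0,-0.05],[0,0,-0.15],[0,0,-0.28],[0,0,-0.42],[0,0,-0.56],[0,0,-0.68],[0,0,-0.76],[0,0,-0.76]]}'
python3 - <<'E'
from w import *
cv2.imwrite("pics/w2.png",im); print(s["opening"],s["gripper_force"])
for n in ["shaker","box_a"]:
  for r in cut_out("wrist",n)[:3]:
    Q=cloud("wrist",r["pixels"],d,m)
    for lo,hi in [(.080,.09),(.09,.098),(.125,.135),(.152,.165)]:
        q=Q[(Q[:,2]>lo)&(Q[:,2]<hi)]
        if len(q)>20: print(n,round(r["conf"],2),lo,len(q),cv2.minAreaRect((q[:,:2]*1000).astype(np.float32)))
E
```

```text
clock: 6.3
position: [0.6524, -0.2069, 0.1998]
ee_rot: [-0.0, 0.862, 0.507, -0.0]
contact_force: [-0.3, 0.3, -4.9]
opening: 0.019
gripper_force: 62.2
clock: 7.3
position: [0.6352, -0.0946, 0.1982]
ee_rot: [-0.001, 0.945, 0.327, -0.001]
contact_force: [-0.5, -0.1, -4.2]
opening: 0.0187
gripper_force: 62.2
clock: 8.3
position: [0.6193, 0.0156, 0.1996]
ee_rot: [-0.0, 0.991, 0.134, -0.0]
contact_force: [0.2, 0.1, -5.0]
opening: 0.0187
gripper_force: 62.2
[0.6193 0.0156 0.1996] [-1.000e-04  9.910e-01  1.335e-01 -2.000e-04] 8.3 F [ 0.2  0.1 -5. ]
0.018686860636588195 62.15744376182556
shaker 0.66 0.08 24019 ((610.9215698242188, 163.65562438964844), (196.7918701171875, 179.52139282226562), 82.2471923828125)
shaker 0.66 0.09 4978 ((607.2645263671875, 160.77157592773438), (189.4193878173828, 188.36546325683594), 83.00272369384766)
box_a 0.95 0.08 53 ((568.4844970703125, 181.89022827148438), (13.94278621673584, 76.5284652709961), 88.27010345458984)
box_a 0.95 0.09 454 ((572.5830078125, 178.59742736816406), (70.24614715576172, 15.762043952941895), 4.28175163269043)
box_a 0.95 0.125 5339 ((574.4223022460938, 189.98585510253906), (78.20375061035156, 42.80377960205078), 3.1105706691741943)
box_a 0.66 0.08 115 ((669.2366333007812, 188.6593780517578), (102.7797622680664, 52.92595672607422), 38.026641845703125)
box_a 0.66 0.09 625 ((672.0574951171875, 189.2288818359375), (104.72325897216797, 51.40192413330078), 42.23245620727539)
box_a 0.66 0.125 9041 ((652.5609130859375, 191.8745574951172), (55.23689651489258, 73.04242706298828), 83.35401916503906)
box_a 0.45 0.08 548 ((765.71435546875, -101.43028259277344), (64.20724487304688, 25.824378967285156), 34.62138366699219)
box_a 0.45 0.09 7208 ((775.2921142578125, -114.7996597290039), (65.41487884521484, 59.609317779541016), 29.901880264282227)
```

View pics/w2.png

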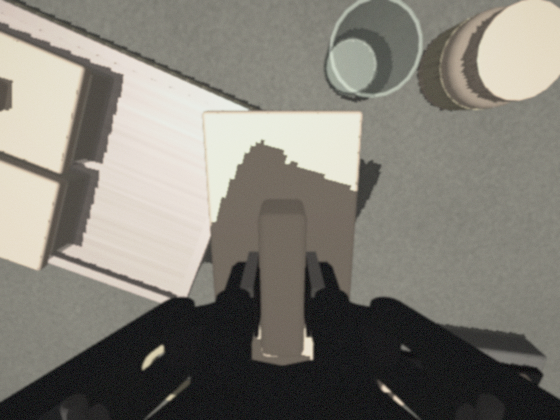

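The held box hangs straight and level, and the free strip shows at about (150,190), bounded by the two boxes on the left and the rim on the lower right. One measurement of the strip in shaker axes.

```bash
python3 - <<'E'
import os
from h import *
z=np.load("w.npz");m=camera_model("wrist");m=dict(m,R=z["R"],t=z["t"])
P=cloud("wrist",np.ones(z["d"].shape,bool),z["d"],m)
P=P[(np.abs(P[:,0]-.612)<.2)&(P[:,1]>.02)&(P[:,1]<.34)]
# yaw from top of box lids edges: scan for sharpest front edge
from scipy.stats import entropy
for th in [-9,-8.5,-8,-7.5,-7,-6.5]:
    a=np.radians(th);X=np.array([np.cos(a),np.sin(a)]);Y=np.array([-X[1],X[0]])
    o=np.array([.612,.196]);p=np.c_[(P[:,:2]-o)@X,(P[:,:2]-o)@Y,P[:,2]]
    rim=p[(p[:,2]>.0905)&(p[:,2]<.096)];lid=p[(p[:,2]>.126)&(p[:,2]<.134)&(p[:,1]>-.06)]
    top=rim
    fx=p[(p[:,2]>.083)&(p[:,2]<.088)&(p[:,1]<-.04)&(p[:,1]>-.11)]
    # sharpness of x histogram of rim in strip
    h=np.histogram(rim[:,0],np.arange(-.12,.12,.002))[0]
    print(th,round(entropy(h/h.sum()),3),"rimx",np.round(np.percentile(rim[:,0],[.5,99.5]),4),"rimy",np.round(np.percentile(rim[:,1],[.5,2]),4),"floor x",np.round(np.percentile(fx[:,0],[.5,99.5]),4),"lid y",np.round(np.percentile(lid[:,1],[.5,2]),4))
E
```

```text
-9 3.344 rimx [-0.0919  0.095 ] rimy [-0.1314 -0.1302] floor x [-0.0835  0.0856] lid y [-0.0267 -0.0259]
-8.5 3.3 rimx [-0.0923  0.0941] rimy [-0.131  -0.1298] floor x [-0.0841  0.085 ] lid y [-0.0263 -0.0256]
-8 3.259 rimx [-0.0927  0.0933] rimy [-0.1306 -0.1295] floor x [-0.0847  0.0844] lid y [-0.0259 -0.0254]
-7.5 3.256 rimx [-0.0932  0.093 ] rimy [-0.1302 -0.1291] floor x [-0.0853  0.0837] lid y [-0.0257 -0.0253]
-7 3.276 rimx [-0.0938  0.0933] rimy [-0.1297 -0.1287] floor x [-0.086   0.0831] lid y [-0.0258 -0.0254]
-6.5 3.331 rimx [-0.0945  0.0936] rimy [-0.1294 -0.1283] floor x [-0.0867  0.0825] lid y [-0.0262 -0.0256]
```

Shaker yaw is -7.7° and the strip middle is (0.602,0.1225). From here I need dx -0.115, dy 0.713 and a turn of -0.768 (in move units), then about 64 mm down.

```bash
python3 -m jog '{"dp":[[0,0.05,0],[-0.02,0.15,0],[-0.04,0.28,0],[-0.06,0.42,0],[-0.08,0.56,0],[-0.1,0.66,0],[-0.115,0.713,0],[-0.115,0.713,0],[-0.115,0.713,0]],"delta_rot":[[0,0,-0.05],[0,0,-0.15],[0,0,-0.28],[0,0,-0.42],[0,0,-0.56],[0,0,-0.68],[0,0,-0.768],[0,0,-0.768],[0,0,-0.768]]}'
python3 -m jog '{"dp":[[0,0,-0.05],[0,0,-0.12],[0,0,-0.2],[0,0,-0.28],[0,0,-0.33],[0,0,-0.33],[0,0,-0.33]],"delta_rot":[[0,0,0],[0,0,0],[0,0,0],[0,0,0],[0,0,0],[0,0,0],[0,0,0]]}'
cat > fit.py <<'E'
from w import *
P=P[(np.abs(P[:,0]-.612)<.2)&(P[:,1]>.02)&(P[:,1]<.36)]
a=np.radians(-7.7);X=np.array([np.cos(a),np.sin(a)]);Y=np.array([-X[1],X[0]]);o=np.array([.6123,.1985])
p=np.c_[(P[:,:2]-o)@X,(P[:,:2]-o)@Y,P[:,2]]
lid=p[(p[:,2]>.11)&(p[:,2]<.160)&(np.abs(p[:,0])<.09)]
print("lid z hist",[(round(e,3),int(n)) for n,e in zip(*np.histogram(lid[:,2],np.arange(.11,.162,.004))) if n>100])
b=lid[lid[:,1]<-.03]
for lo in np.arange(.12,.16,.005):
    q=b[(b[:,2]>lo)&(b[:,2]<lo+.007)]
    if len(q)>400: print(round(lo,3),len(q),"loose shaker frame mm",cv2.minAreaRect((q[:,:2]*1000).astype(np.float32)),np.round(np.percentile(q[:,:2],[.5,99.5],axis=0)*1000,1).tolist())
l2=lid[(lid[:,1]>-.035)&(lid[:,2]<.134)&(lid[:,2]>.126)];print("others y min",np.round(np.percentile(l2[:,1],[.5,5]),4) if len(l2)>50 else len(l2))
E
python3 fit.py; cp pics/w_last.png pics/w3.png
```

```text
clock: 9.57
position: [0.6025, 0.1213, 0.1998]
ee_rot: [0.0, 0.998, -0.067, 0.0]
contact_force: [-0.2, 0.3, -4.5]
opening: 0.0186
gripper_force: 62.1
clock: 10.45
position: [0.6026, 0.122, 0.1508]
ee_rot: [-0.0, 0.998, -0.067, 0.0]
contact_force: [-0.8, -0.1, -2.9]
opening: 0.0184
gripper_force: 62.1
[0.6026 0.122  0.1508] [-1.000e-04  9.977e-01 -6.750e-02  5.000e-04] 10.45 F [-0.8 -0.1 -2.9]
lid z hist [(np.float64(0.11), 779), (np.float64(0.114), 683), (np.float64(0.122), 725), (np.float64(0.126), 2963), (np.float64(0.13), 27931), (np.float64(0.134), 795), (np.float64(0.138), 844), (np.float64(0.142), 3626), (np.float64(0.146), 19396), (np.float64(0.15), 986), (np.float64(0.154), 1881)]
0.14 14141 loose shaker frame mm ((6.0662384033203125, -76.38179016113281), (73.46607971191406, 139.11148071289062), 89.99942016601562) [[-60.2, -112.4], [75.6, -40.3]]
0.145 21106 loose shaker frame mm ((6.059291839599609, -76.39402770996094), (139.09625244140625, 72.80770874023438), 0.026006055995821953) [[-59.9, -112.1], [75.6, -40.6]]
others y min [-0.0275 -0.0244]
```

View pics/w3.png

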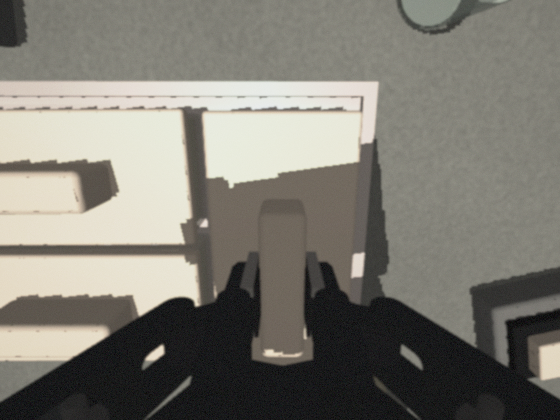

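The box hangs square in the strip with about 9 to 12 mm clear all round: rim edge at column 362, neighbours at column 187. Lowering until contact.

```bash
python3 -m jog '{"dp":[[0,0,-0.03],[0,0,-0.06],[0,0,-0.08],[0,0,-0.09],[0,0,-0.097],[0,0,-0.103],[0,0,-0.103],[0,0,-0.103]],"delta_rot":[[0,0,0],[0,0,0],[0,0,0],[0,0,0],[0,0,0],[0,0,0],[0,0,0],[0,0,0]]}'; python3 fit.py
```

```text
clock: 11.5
position: [0.6024, 0.122, 0.1352]
ee_rot: [-0.0, 0.998, -0.068, 0.0]
contact_force: [-1.5, 0.2, -3.8]
opening: 0.0188
gripper_force: 62.4
[0.6024 0.122  0.1352] [-0.000e+00  9.977e-01 -6.750e-02  2.000e-04] 11.5 F [-1.5  0.2 -3.8]
lid z hist [(np.float64(0.11), 692), (np.float64(0.114), 866), (np.float64(0.122), 876), (np.float64(0.126), 4056), (np.float64(0.13), 48874), (np.float64(0.134), 953), (np.float64(0.138), 1051), (np.float64(0.142), 1188), (np.float64(0.146), 1261), (np.float64(0.15), 1315), (np.float64(0.154), 2726)]
0.125 19806 loose shaker frame mm ((5.95367431640625, -76.47415161132812), (73.34754180908203, 138.9152374267578), 89.91146087646484) [[-60.1, -112.4], [75.3, -40.5]]
0.13 20240 loose shaker frame mm ((6.151691436767578, -76.54580688476562), (138.41445922851562, 72.34184265136719), 0.06941737979650497) [[-60.0, -112.2], [74.9, -40.9]]
0.145 534 loose shaker frame mm ((21.32028579711914, -76.52384948730469), (46.18750762939453, 29.595609664916992), 89.95196533203125) [[6.7, -99.2], [36.0, -53.7]]
0.15 821 loose shaker frame mm ((1.9377384185791016, -74.72679138183594), (43.60673141479492, 70.13031768798828), 70.45851135253906) [[-30.4, -99.3], [35.9, -53.7]]
0.155 6600 loose shaker frame mm ((1.8470001220703125, -74.62207794189453), (43.466243743896484, 69.99083709716797), 70.76297760009766) [[-32.6, -97.0], [35.6, -56.1]]
others y min [-0.0275 -0.0247]
```

```bash
python3 -m jog '{"dp":[[0,0,-0.003],[0,0,-0.006],[0,0,-0.006],[0,0,-0.006]],"delta_rot":[[0,0,0],[0,0,0],[0,0,0],[0,0,0]]}'
```

```text
clock: 12.05
position: [0.6024, 0.122, 0.1351]
ee_rot: [0.0, 0.998, -0.067, 0.0]
contact_force: [-4.7, -0.0, 6.4]
opening: 0.0189
gripper_force: 63.5
```

```bash
python3 -m jog '{"dp":[[0,0,0],[0,0,0],[0,0,0],[0,0,0],[0,0,0]],"delta_rot":[[0,0,0],[0,0,0],[0,0,0],[0,0,0],[0,0,0]]}' 0.5
python3 -m jog '{"dp":[[0,0,0.1],[0,0,0.3],[0,0,0.6],[0,0,0.8],[0,0,0.8],[0,0,0.8]],"delta_rot":[[0,0,0],[0,0,0],[0,0,0],[0,0,0],[0,0,0],[0,0,0]]}'; python3 fit.py; cp pics/w_last.png pics/w4.png
```

```text
clock: 12.68
position: [0.6023, 0.122, 0.1339]
ee_rot: [-0.0, 0.998, -0.067, 0.0]
contact_force: [-0.5, 0.7, -0.3]
opening: 0.0423
gripper_force: 0.0
clock: 13.42
position: [0.6018, 0.122, 0.2533]
ee_rot: [0.0, 0.998, -0.067, -0.001]
contact_force: [-0.8, 0.1, -0.5]
opening: 0.0428
gripper_force: 0.0
[0.6018 0.122  0.2533] [ 0.000e+00  9.977e-01 -6.750e-02 -5.000e-04] 13.43 F [-0.8  0.1 -0.5]
lid z hist [(np.float64(0.11), 242), (np.float64(0.122), 241), (np.float64(0.126), 2904), (np.float64(0.13), 30644), (np.float64(0.134), 218), (np.float64(0.138), 274), (np.float64(0.142), 238), (np.float64(0.146), 298), (np.float64(0.15), 257), (np.float64(0.154), 1321)]
0.125 10730 loose shaker frame mm ((0.8101577758789062, -76.38922882080078), (149.92642211914062, 73.15983581542969), 0.04898957908153534) [[-73.3, -112.5], [75.7, -40.3]]
0.13 10910 loose shaker frame mm ((1.028717041015625, -76.35714721679688), (72.58351135253906, 149.4371795654297), 89.9987564086914) [[-72.6, -112.0], [75.0, -40.6]]
0.155 1974 loose shaker frame mm ((1.4403877258300781, -76.40831756591797), (19.756080627441406, 69.33557891845703), 89.47439575195312) [[-32.7, -86.3], [35.9, -66.5]]
others y min [-0.0272 -0.0214]
```

View pics/w4.png

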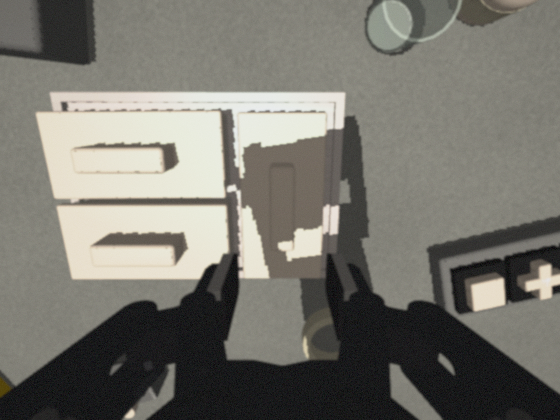

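The box is released flat at shaker (1,-76) mm and parallel, and the neighbours are undisturbed. Moving to above the console with the gripper shut.

```bash
python3 -m jog '{"dp":[[-0.05,-0.3,0],[-0.15,-0.6,0],[-0.25,-1,0],[-0.25,-1,0]],"delta_rot":[[0,0,0],[0,0,0],[0,0,0],[0,0,0]]}' 1
python3 -m jog '{"dp":[[-0.15,-0.3,0],[-0.35,-0.6,0],[-0.5,-1,0],[-0.5,-1,0]],"delta_rot":[[0,0,0],[0,0,0],[0,0,0],[0,0,0]]}'
python3 -m jog '{"dp":[[-0.1,-0.2,0],[-0.27,-0.4,0],[-0.27,-0.4,0],[-0.27,-0.4,0]],"delta_rot":[[0,0,0],[0,0,0],[0,0,0],[0,0,0]]}'
python3 - <<'E'
from w import *
for n in ["key_round_top","key_square_top","key_bar_top","key_plus_top"]:
    for r in place_of("wrist",n)[:2]: print(n,round(r["conf"],2),np.round(r["at"]),np.round(world("wrist",*r["at"],.066,m)[:2],4))
q=P[(P[:,2]>.061)&(P[:,2]<.071)&(P[:,0]<.53)&(P[:,1]<-.05)&(P[:,1]>-.36)]
g=((q[:,:2]-[.36,-.38])*1000).astype(int);M=np.zeros((400,400),np.uint8);ok=((g>=0)&(g<400)).all(1);M[g[ok,0],g[ok,1]]=255
M=cv2.morphologyEx(M,cv2.MORPH_CLOSE,np.ones((5,5)))
n,l,st,c=cv2.connectedComponentsWithStats(M)
for i in range(1,n):
    if st[i,4]>150: print("blob",st[i,2:5],np.round([c[i,1]/1000+.36,c[i,0]/1000-.38],4))
E
cp pics/w_last.png pics/w5.png
```

```text
clock: 13.98
position: [0.5632, -0.0312, 0.2519]
ee_rot: [0.0, 0.998, -0.07, -0.002]
contact_force: [-0.5, 1.4, 0.7]
opening: -0.0001
gripper_force: 0.0
clock: 14.48
position: [0.4883, -0.1802, 0.2526]
ee_rot: [-0.0, 0.998, -0.07, -0.001]
contact_force: [0.7, -0.0, 0.7]
opening: -0.0001
gripper_force: 0.0
clock: 14.98
position: [0.4498, -0.2367, 0.2533]
ee_rot: [-0.001, 0.998, -0.067, -0.0]
contact_force: [-0.1, 0.1, 0.2]
opening: 0.0003
gripper_force: 0.0
[ 0.4498 -0.2367  0.2533] [-8.000e-04  9.978e-01 -6.700e-02 -3.000e-04] 14.97 F [-0.1  0.1  0.2]
key_round_top 0.79 [279. 183.] [ 0.4542 -0.2338]
key_square_top 0.91 [161. 215.] [ 0.4364 -0.1005]
key_plus_top 0.67 [220. 198.] [ 0.4471 -0.1686]
blob [  42   42 1474] [ 0.4391 -0.1034]
blob [  48   47 1111] [ 0.4472 -0.1687]
blob [  27   57 1157] [ 0.463  -0.2993]
blob [  41   40 1220] [ 0.4553 -0.2341]
```

View pics/w5.png

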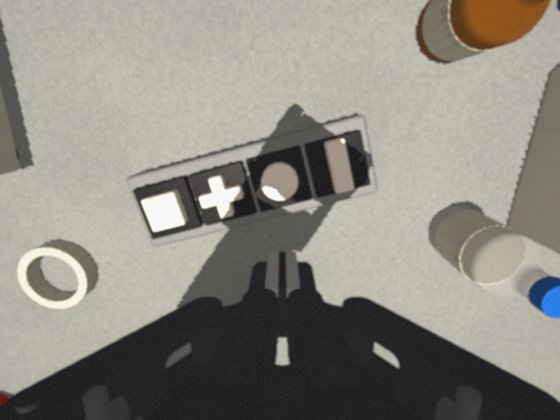

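The wrist view shows the keys square (164,212), plus (220,197), round (279,182) and bar (339,165). Measured positions are round (0.455,-0.234), square (0.439,-0.103) and bar (0.463,-0.299). Pressing round.

```bash
python3 -m jog '{"dp":[[0.035,0.018,-0.3],[0.035,0.018,-0.6],[0.035,0.018,-1],[0.035,0.018,-1],[0.035,0.018,-1]],"delta_rot":[[0,0,0],[0,0,0],[0,0,0],[0,0,0],[0,0,0]]}'
python3 -m jog '{"dp":[[0,0,-0.1],[0,0,-0.2],[0,0,-0.25],[0,0,-0.28],[0,0,-0.3],[0,0,-0.31],[0,0,-0.31],[0,0,-0.31]],"delta_rot":[[0,0,0],[0,0,0],[0,0,0],[0,0,0],[0,0,0],[0,0,0],[0,0,0],[0,0,0]]}'
```

```text
clock: 15.85
position: [0.4558, -0.236, 0.106]
ee_rot: [0.001, 0.998, -0.067, 0.001]
contact_force: [-0.5, -0.1, -0.3]
opening: -0.0003
gripper_force: 0.0
clock: 16.85
position: [0.4542, -0.2351, 0.0581]
ee_rot: [-0.0, 0.998, -0.067, -0.001]
contact_force: [-3.4, 2.2, 5.8]
opening: -0.0001
gripper_force: 3.0
```

```bash
python3 -m jog '{"dp":[[0,0,-0.006],[0,0,-0.009],[0,0,-0.009]],"delta_rot":[[0,0,0],[0,0,0],[0,0,0]]}'
```

```text
clock: 17.23
position: [0.4543, -0.2351, 0.0579]
ee_rot: [-0.001, 0.998, -0.067, -0.001]
contact_force: [-6.0, 3.4, 12.4]
opening: -0.0
gripper_force: 6.5
```

Fully down: it is on its stop at z 0.058 with 12 N. Up, then across to square.

```bash
python3 -m jog '{"dp":[[0,0,0.1],[0,0,0.25],[0,0,0.4],[0,0,0.4],[-0.03,0.3,0.4],[-0.07,0.6,0.4],[-0.107,0.87,0.4],[-0.107,0.87,0.4],[-0.107,0.87,0.4]],"delta_rot":[[0,0,0],[0,0,0],[0,0,0],[0,0,0],[0,0,0],[0,0,0],[0,0,0],[0,0,0],[0,0,0]]}'
python3 -m jog '{"dp":[[0,0,-0.1],[0,0,-0.22],[0,0,-0.3],[0,0,-0.35],[0,0,-0.38],[0,0,-0.395],[0,0,-0.4],[0,0,-0.4],[0,0,-0.4]],"delta_rot":[[0,0,0],[0,0,0],[0,0,0],[0,0,0],[0,0,0],[0,0,0],[0,0,0],[0,0,0],[0,0,0]]}'
```

```text
clock: 18.35
position: [0.4385, -0.1051, 0.1157]
ee_rot: [0.0, 0.998, -0.067, 0.0]
contact_force: [0.5, 0.6, 0.5]
opening: 0.0001
gripper_force: 0.0
clock: 19.48
position: [0.4381, -0.1051, 0.0579]
ee_rot: [0.0, 0.998, -0.067, -0.001]
contact_force: [-8.2, 1.5, 13.0]
opening: 0.0003
gripper_force: 6.7
```

Square is fully down too. Up, then across to bar in two moves.

```bash
python3 -m jog '{"dp":[[0,0,0.1],[0,0,0.25],[0,0,0.4],[0,0,0.4],[0.03,-0.3,0.4],[0.07,-0.6,0.4],[0.1,-0.9,0.4],[0.1,-0.9,0.4]],"delta_rot":[[0,0,0],[0,0,0],[0,0,0],[0,0,0],[0,0,0],[0,0,0],[0,0,0],[0,0,0]]}'
python3 -m jog '{"dp":[[0.03,-0.2,0],[0.06,-0.393,0],[0.06,-0.393,0],[0.06,-0.393,0],[0.06,-0.393,0]],"delta_rot":[[0,0,0],[0,0,0],[0,0,0],[0,0,0],[0,0,0]]}'
```

```text
clock: 20.48
position: [0.4536, -0.2423, 0.1155]
ee_rot: [0.0, 0.998, -0.069, 0.0]
contact_force: [0.4, 0.1, 0.1]
opening: -0.0002
gripper_force: 0.0
clock: 21.1
position: [0.4622, -0.2973, 0.1156]
ee_rot: [-0.0, 0.998, -0.067, -0.0]
contact_force: [0.5, -0.6, -0.5]
opening: 0.0003
gripper_force: 0.0
```

```bash
python3 -m jog '{"dp":[[0,-0.013,-0.1],[0,-0.013,-0.22],[0,-0.013,-0.3],[0,-0.013,-0.35],[0,-0.013,-0.38],[0,-0.013,-0.395],[0,-0.013,-0.4],[0,-0.013,-0.4],[0,-0.013,-0.4]],"delta_rot":[[0,0,0],[0,0,0],[0,0,0],[0,0,0],[0,0,0],[0,0,0],[0,0,0],[0,0,0],[0,0,0]]}'
```

```text
clock: 22.22
position: [0.462, -0.3003, 0.0579]
ee_rot: [-0.001, 0.998, -0.067, -0.001]
contact_force: [-6.3, 5.1, 11.8]
opening: 0.0
gripper_force: 5.8
```

Bar is fully down. Lifting away and checking.

```bash
python3 -m jog '{"dp":[[0,0,0.1],[0,0,0.3],[0,0,0.6],[0,0,1],[0,0,1],[0,0,1],[0,0,1]],"delta_rot":[[0,0,0],[0,0,0],[0,0,0],[0,0,0],[0,0,0],[0,0,0],[0,0,0]]}'
python3 - <<'E'
from h import *
s=observe();print(s["position"],s["contact_force"])
im,d=capture("scene");im2,_=capture("side")
cv2.imwrite("pics/final.png",np.hstack([cv2.resize(im,(400,300)),cv2.resize(im2,(400,300))]))
E
```

```text
clock: 23.1
position: [0.4617, -0.3001, 0.2042]
ee_rot: [-0.001, 0.998, -0.068, -0.001]
contact_force: [-0.1, 0.6, -0.7]
opening: 0.0002
gripper_force: 0.0
[ 0.46173837 -0.30012652  0.20424678] [-0.08015166  0.56692382 -0.728453  ]
```

View pics/final.png

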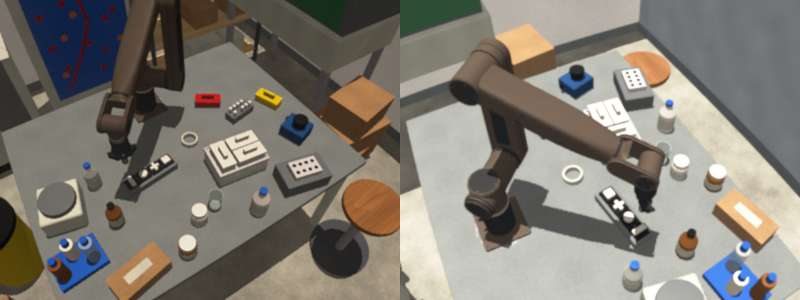

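The final view shows three boxes seated on the shaker (left half, about (237,155)), the bystanders where they were and the gripper free above the console.

```bash
python3 -c "from rig import *; print(job_done())"
```

```text
the job is handed in; nothing more can be done
None
```

The loose box is flat in the free strip, crosswise to the other two boxes. The round, square and bar keys were then each pressed fully down and let up in that order, and the job was handed in at about 23 s.

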